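# Unlock the stock chest and hold the key turned

### The arm

A 7-joint arm with a two-finger parallel gripper is mounted at the origin on the work surface. World frame = base frame: x ahead of the robot, y to its left, z up, the work surface at z = 0. Lengths are in m, angles in rad, forces in N, time in s.
With the tool pointing down it reaches from about 0.425 to 0.95 m from the base axis. Payload 4.7 kg.
Tool frame: the origin (TCP) lies between the finger pads; the fingertips stand 25 mm ahead of it and the grasp point (between the pads) lies 6 mm ahead of it; z points along the fingers, y is the line along which they close (so a half turn about z gives the same grasp; the last joint's range is limited). The gripper opens to 85 mm and grips with 20 to 120 N. Pads are 22 mm wide; open, the fingers measure 114 mm over their backs; the gripper's body (76 mm by 85 mm) begins 54 mm behind the grasp point. The pads swing forward as they close: fully open they stand 13 mm farther back than shut.
Start: joints at [1.317, 0.469, -0.049, 1.532, 0.024, 1.141, -0.082], TCP at [0.151, -0.658, 0.256] pointing down, gripper open.
Joint ranges: [-2.59, 2.59], [-0.33, 1.99], [-1.39, 1.29], [0.1, 2.45], [-1.04, 4.18], [0.21, 1.99], [-2.66, 2.66]. Speed limits (rad/s): [2.57, 2.57, 3.14, 3.14, 3.14, 3.14, 3.14].

### API

Orientations are given as a 3x3 rotation matrix whose columns are the frame's x, y, z axes.
In Python, from rig import * gives the robot as it stands. Calls block until the motion is done:
- movep(position, orientation): joint-space move of the TCP to a pose.
- move_l(position, attitude=None, feed=0.15, until_force=None): straight line of the TCP; attitude=None keeps the orientation; feed is the mean speed in m/s. With until_force (N) it stops when the force on the tool has changed by that much, and returns True; else False.
- move_joints(angles): joint-space move.
- command_gripper(opening, newtons=None): finger opening in m; newtons is the grip in N (None keeps the last); returns when the fingers have stopped.
- sleep(seconds).
- inverse_kinematics(position, orientation): joint angles nearest the present ones, or None.
- sense(): the state.
- camera(name): name is "scene" or "top"; returns (picture, depth): 384x512x3 uint8, red, green, blue; 384x512 float32, m along the optical axis (not along the pixel's ray), 0 where there is no reading.
- camera_params(name): a dict with "K" (3x3 intrinsics, pixels), "position" and "rotation" of the camera in the world. Camera axes: x right, y down, z forward; pixel columns grow to the right and rows downward; lengths in m; the calibration is good to about 2 mm. A picture is of the moment at which its call begins. camera_params takes no time and is no camera call.
A pose or a line that the arm cannot do raises Unreachable and nothing moves.
- finish_job(): hands the job in; it is judged then, once.
The state is a dict: "time_s": time; "joint_pos": joint angles; "qd": joint speeds; "joint_efforts": joint torques, N m; "position": TCP position; "tcp_rot": TCP orientation; "wrist_force": force on the tool from outside, world axes, zero at the start; "ft_torque": the same for the moment, N m; "finger_gap": finger opening in m; "gripper_force": force on a finger pad.
Only numpy, scipy, OpenCV 4.12 (cv2) and the standard library are available. Lean on these libraries where they do the work, as an engineer would, in place of code of your own. Each camera call takes 0.05 s, during which the arm holds its last target. There are 200 camera calls.

### The job

Slide the key along its keeper to the open end and lift it out, push it fully home in the lock on the stock chest, rocking it a little clockwise where it catches on the pins, then turn it a quarter turn clockwise (seen from above) to draw the bolt. The lock springs back, so finish while still gripping the key and holding it turned, so that I can lift the lid. Leave the other things on the bench alone.

Things in the scene. Friction and masses are not known exactly. Their poses are not given: they have to be found in the camera images.
- key: Steel key (60 g) with a black plastic bow, upright, blade down in the keeper. Origin at the blade's tip, z up to the bow. Blade 18 mm wide (x), 5 thick (y), 36 long, its lowest 9 mm tapering in width to a point. Round collar, diameter 20, z 36 to 42 mm; neck diameter 9. Alike after a half turn about z.
- key_bow (a point): Point on the key 76 mm above its tip, a good place to pinch from above across y. The bow is a flat block 34 mm wide (key's x), 10 mm thick (y), from z = 52 to 92 mm above the tip. Axes as the key's.
- keeper: Fixed grey steel key keeper: slotted channel 144 mm long (x), 52 wide (y), 59 high, on a base plate 160 x 80 x 4 mm. Origin on the bench under its middle; yaw varies. The key's collar rests on two rails 46 mm above the bench, the blade hangs in the 7.5 mm slot between, width along x. The key starts at x = 0 to +45 mm, y = 0, tip 10 mm above the bench, its axes along the keeper's.
- way_out (a point): Middle of the keeper's open end (keeper x = -44 mm) at rail height, 46 mm above the bench; axes as the keeper's. No cover for keeper x = -68 to -20 mm: the key lifts straight out. From -20 to +72 a cover plate, 55 to 59 mm above the bench, with a 13 mm slot for the neck, lies over the collar: there the key only slides along x. Low walls close both ends.
- chest: Fixed wooden stock chest, 238 mm (x) by 268 (y), lid top 90 mm above the bench. Origin on the bench straight under the lock's axis, 60 mm behind the chest's front (-x) edge; yaw varies. A steel staple on the lid takes the bolt, rises to 107 mm, 70 to 80 mm behind (+x) the lock. Chest and keeper may each stand on either side.
- keyhole (a point): Middle of the keyway's mouth on the face of the brass lock cylinder, 100 mm above the bench; z up, x along the keyway's long side; turns with the cylinder. Keyway 19.5 x 6.5 mm, 38 deep, mouth flared across y to 12.5 mm over the top 4 mm. At rest along the chest's x. Key fully home: collar on the cylinder's face, tip 36 mm below this point.
- pins (a point): Point on the lock's axis 11.5 mm below the mouth. Two fixed pins here catch a straight key: it stalls with its tip 16 to 20 mm deep. Back off 1 mm, rock it 0.4 to 0.6 rad clockwise (the cylinder turns along) and it slips past (needs about 0.3). Two sticky sliding pins 22 mm deep then give to a push of up to about 15 N. Home may be reached still rocked.
- cylinder (a joint): Turn of the lock cylinder in rad: 0 at rest, grows clockwise seen from above, stop at 1.57 (quarter turn). A spring turns it back with 0.07 N m per rad (0.11 N m at the stop) plus a little friction; the key has about 0.1 rad of play in the keyway. The bolt on the chest draws 15 mm back as it turns.
- weight: Bystander: brass balance weight with a knob, 40 mm diameter, 58 mm high; origin under its middle.
- stick: Bystander: tan dried-fish stick, spindle-shaped, 212 mm long (x), 62 mm thick, lying at the right (-y), nearer to the robot; origin under its middle.
- brush: Bystander: hand brush lying at the left (+y), handle along its -x; origin under its middle.

How it is judged:
By the outcome, as a careful person would: the job done as asked, in the order asked, and still so for the second after the job is handed in, while the arm keeps its last pose, push and grip.
It also fails if it takes over 54 s, if anything falls off the work surface, if the arm or the gripper's body presses on something with over 40 N, if the wrist force passes 120 N, or if a joint passes its speed limit or range.

## Working session

There is one attempt and no reset: what is moved stays moved. The work goes in short steps, each a Python script; the robot and the scene stay as the last script left them, time stands still between calls to the robot, and variables do not carry over. Pictures are saved under pics/ and viewed, at most 10 in all, crops included, and the job is handed in when it is done.

```bash
mkdir -p pics; ls
python3 - <<'E'
from rig import *
import cv2, numpy as np
for n in("top","scene"):
    p,d=camera(n); cv2.imwrite(f"pics/{n}0.png",p[:,:,::-1]); np.savez(f"{n}0.npz",p=p,d=d)
    c=camera_params(n); print(n,c)
s=sense(); print(s["time_s"],s["wrist_force"],s["tcp_rot"])
E
```

```text
pics
top {'K': array([[395.47153644,   0.        , 266.19442699],
       [  0.        , 395.47153644, 191.65223907],
       [  0.        ,   0.        ,   1.        ]]), 'position': array([0.22425617, 0.01064575, 1.00387782]), 'rotation': array([[-0.16292862, -0.96436803,  0.2084432 ],
       [-0.98662457,  0.16034551, -0.02934759],
       [-0.00512106, -0.21043675, -0.97759406]])}
scene {'K': array([[394.02884715,   0.        , 260.01708724],
       [  0.        , 394.02884715, 193.77533021],
       [  0.        ,   0.        ,   1.        ]]), 'position': array([0.89740837, 0.70708334, 0.65651386]), 'rotation': array([[-0.83023101,  0.31074009, -0.46277107],
       [ 0.55727621,  0.44388215, -0.70172064],
       [-0.01263692, -0.84048155, -0.54169279]])}
0.1 [ 0.56414818 -0.65984959  0.1365395 ] [[ 9.74840235e-01  2.22904236e-01 -4.66479123e-04]
 [ 2.22904713e-01 -9.74838717e-01  1.72178144e-03]
 [-7.09495321e-05 -1.78244222e-03 -9.99998409e-01]]
```

View pics/top0.png

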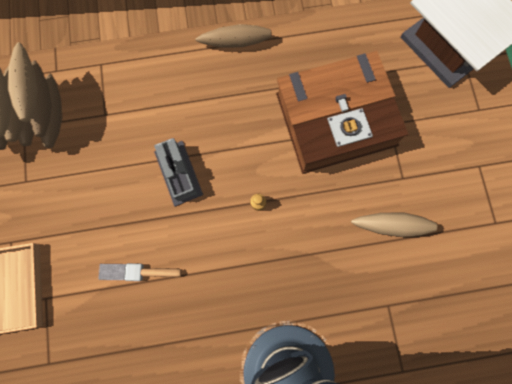

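View pics/scene0.png

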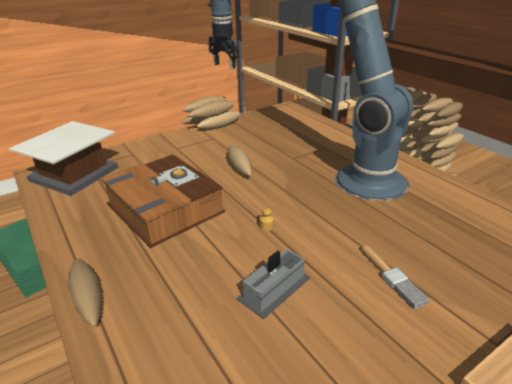

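The top view shows the keeper around (178,172), the chest with its lock near (350,126), and the weight at (258,202). In the scene view the key's black bow is near (273,262). I'll enlarge these and measure.

```bash
cat > h.py <<'E'
import cv2, numpy as np
from rig import *
def rays(n,uv):
    c=camera_params(n); uv=np.atleast_2d(np.asarray(uv,float))
    r=np.c_[uv,np.ones(len(uv))]@np.linalg.inv(c["K"]).T@c["rotation"].T
    return c["position"],r
def onplane(n,uv,z):
    o,r=rays(n,uv); return o+r*((z-o[2])/r[:,2])[:,None]
def cloud(n,d):
    v,u=np.mgrid[:d.shape[0],:d.shape[1]]
    o,r=rays(n,np.c_[u.ravel(),v.ravel()]); return (o+r*d.reshape(-1,1)).reshape(*d.shape,3)
def proj(n,P):
    c=camera_params(n); q=(np.atleast_2d(P)-c["position"])@c["rotation"]@c["K"].T
    return q[:,:2]/q[:,2:]
E
python3 - <<'E'
from h import *
T=np.load("top0.npz");S=np.load("scene0.npz")
def crop(a,x,y,w,h,s=5): return cv2.resize(a[y:y+h,x:x+w,::-1],None,fx=s,fy=s,interpolation=cv2.INTER_CUBIC)
a=np.hstack([crop(T["p"],140,130,75,80),crop(T["p"],310,85,80,80)])
b=np.hstack([crop(S["p"],235,245,80,40),crop(S["p"],145,155,75,40)])
cv2.imwrite("pics/c0.png",np.vstack([a,b])) 
P=cloud("top",T["d"])
# keeper tops, level by height
def region(x0,y0,x1,y1,z0,z1):
    q=P[y0:y1,x0:x1].reshape(-1,3); g=T["d"][y0:y1,x0:x1].ravel()>0
    return q[g&(q[:,2]>z0)&(q[:,2]<z1)]
for nm,r in dict(keep=(140,125,215,215,.05,.066),key=(140,125,215,215,.075,.13),lid=(270,45,410,175,.083,.095),stap=(270,45,410,175,.097,.12),weight=(240,185,280,215,.02,.07)).items():
    q=region(*r); 
    if len(q): print(nm,len(q),q.mean(0).round(4),cv2.minAreaRect((q[:,:2]*1000).astype(np.float32)), q[:,2].max())
hsv=cv2.cvtColor(T["p"],cv2.COLOR_RGB2HSV)
for (u,v) in [(178,172),(172,160),(350,126),(362,126),(335,135)]: print(u,v,T["p"][v,u],hsv[v,u],P[v,u].round(4))
E
```

```text
keep 698 [0.5389 0.2018 0.0577] ((526.5531005859375, 199.6640625), (144.8785858154297, 52.48133087158203), 12.92392635345459) 0.0645076386484491
key 83 [0.5256 0.1982 0.0953] ((528.1373901367188, 199.63809204101562), (34.14837646484375, 10.198585510253906), 11.883652687072754) 0.10438388679856159
lid 8908 [ 0.6052 -0.2364  0.0884] ((605.9923095703125, -238.52735900878906), (236.51742553710938, 269.6007385253906), 7.071691513061523) 0.09499743645036174
stap 258 [ 0.5775 -0.241   0.1008] ((575.5802001953125, -245.12957763671875), (45.57339096069336, 103.60980987548828), 88.29964447021484) 0.10998687011587271
weight 194 [0.4093 0.0054 0.0408] ((411.3310852050781, 5.701589584350586), (35.26940155029297, 37.35959243774414), 80.66006469726562) 0.06152318939568091
178 172 [70 70 68] [30  7 70] [0.514  0.1915 0.0477]
172 160 [50 48 49] [165  10  50] [0.5376 0.1969 0.077 ]
350 126 [124  92  48] [ 17 156 124] [ 0.5512 -0.2488  0.0802]
362 126 [158 159 154] [ 36   8 159] [ 0.5434 -0.2754  0.0886]
335 135 [209 211 205] [ 40   7 211] [ 0.5315 -0.2056  0.0883]
```

View pics/c0.png

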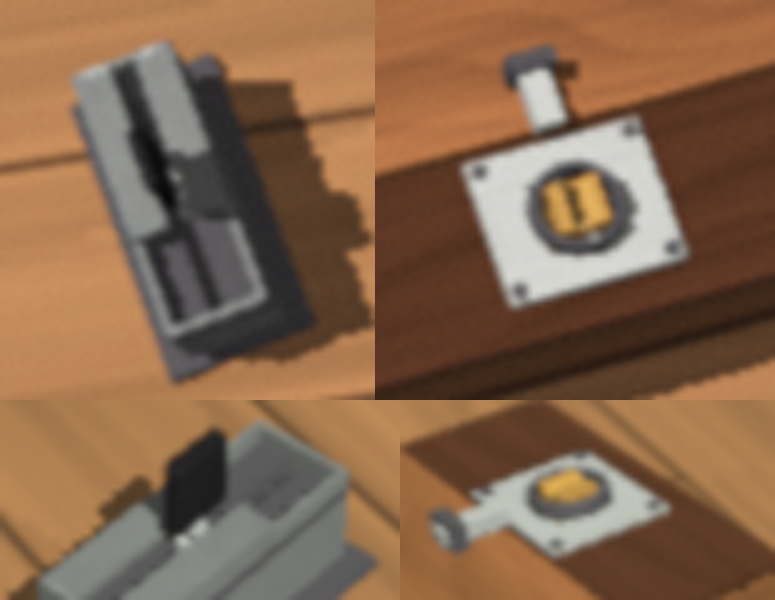

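The crops show the keeper's open end facing the robot (its +x points away), with the key at about the middle. The lock plate is on the chest's near side and the keyway runs along the chest's x. Next I'll refine the lock position in two views and check the IK for the yaw choices.

Run:
```python
from h import *
T={n:np.load(n+"0.npz") for n in("top","scene")}
box={"top":(310,85,390,165),"scene":(145,155,220,195)}
L={}
for n in T:
    p=T[n]["p"]; x0,y0,x1,y1=box[n]; h=cv2.cvtColor(p,cv2.COLOR_RGB2HSV)[y0:y1,x0:x1]
    w=((h[...,1]<45)&(h[...,2]>140)).astype(np.uint8)
    g=((h[...,0]>14)&(h[...,0]<30)&(h[...,1]>110)&(h[...,2]>150)).astype(np.uint8)
    # plate outline
    for nm,m,z in(("white",w,.092),("gold",g,.1)):
        k,l,s,c=cv2.connectedComponentsWithStats(m); i=1+s[1:,4].argmax()
        pts=np.argwhere(l==i)[:,::-1]+[x0,y0]
        q=onplane(n,pts,z)[:,:2]*1000
        print(n,nm,s[i],"c",q.mean(0),"rect",cv2.minAreaRect(q.astype(np.float32)))
    # hole in white plate (dark ring outer) -> fill
    wo=cv2.morphologyEx(w,cv2.MORPH_OPEN,np.ones((3,3)))
    cs,hr=cv2.findContours(w,cv2.RETR_CCOMP,cv2.CHAIN_APPROX_NONE)
    hc=max([c for c,k in zip(cs,hr[0]) if k[3]>=0],key=cv2.contourArea,default=None)
    if hc is not None:
        for z in (.092,.1):
            q=onplane(n,hc[:,0]+[x0,y0],z)[:,:2]*1000; print(n,"ring",z,cv2.minEnclosingCircle(q.astype(np.float32)),q.mean(0))
# scene-view depth checks
d=T["scene"]["d"]; P=cloud("scene",d); m=(d>0)
X=P[m]
def R(cx,cy,r,z0,z1): return X[(np.hypot(X[:,0]-cx,X[:,1]-cy)<r)&(X[:,2]>z0)&(X[:,2]<z1)]
q=R(.528,.2,.05,.078,.12); print("key scene",len(q),cv2.minAreaRect((q[:,:2]*1000).astype(np.float32)),q[:,2].max())
q=R(.527,.2,.12,.052,.064); print("keep scene",len(q),cv2.minAreaRect((q[:,:2]*1000).astype(np.float32)))
q=R(.606,-.2385,.25,.083,.095); print("lid scene",len(q),cv2.minAreaRect((q[:,:2]*1000).astype(np.float32)))
def Rz(a): 
    c,s=np.cos(a),np.sin(a); return np.array([[c,s,0],[s,-c,0],[0,0,-1]])
for nm,pos,ys in(("keeper",(.528,.2,.08),(12.5,192.5,-167.5)),("out",(.484,.19,.2),(12.5,192.5)),("lock",(.5474,-.2458,.13),(7,-25,-83,-93,187,155,97,87))):
    for y in ys:
        q=inverse_kinematics(np.array(pos),Rz(np.radians(y))); print(nm,y,None if q is None else np.round(q,2))
print(sense()["position"])
```

```text
top white [ 18  24  44  37 763] c [ 545.22282344 -241.49818063] rect ((545.7246704101562, -243.64627075195312), (76.86920928955078, 92.10820770263672), 7.305843353271484)
top gold [34 35 13 12 94] c [ 545.52246595 -244.06992902] rect ((545.4281005859375, -243.4860076904297), (25.80527114868164, 27.22836685180664), 5.516965389251709)
top ring 0.092 ((545.715087890625, -247.2549285888672), 28.380817413330078) [ 545.86612917 -247.02389427]
top ring 0.1 ((542.8948974609375, -244.99237060546875), 28.131845474243164) [ 543.0446112  -244.76333143]
scene white [ 12  11  41  20 327] c [ 558.04739843 -237.99535919] rect ((562.3068237304688, -240.70387268066406), (100.40595245361328, 96.05355072021484), 7.270847320556641)
scene gold [ 41   0  34  29 522] c [ 458.95922627 -236.57196425] rect ((444.8828125, -226.2012176513672), (84.8552474975586, 205.85546875), 0.18451067805290222)
scene ring 0.092 ((545.569091796875, -251.64584350585938), 35.94755935668945) [ 547.66463    -250.02970484]
scene ring 0.1 ((550.5552368164062, -238.05931091308594), 35.438133239746094) [ 552.62101834 -236.46599103]
ke
[... 404 characters left out ...]
2  0.52  0.79 -2.25]
keeper 192.5 [ 0.28  0.74 -1.    1.91  0.79  0.94  0.68]
keeper -167.5 [ 0.28  0.74 -1.    1.91  0.79  0.94  0.68]
out 12.5 [ 0.32  0.46 -1.    1.92  0.45  1.01 -2.23]
out 192.5 [ 0.36  0.49 -1.06  1.92  0.5   1.03  0.87]
lock 7 [ 0.56  0.5  -0.28  1.82  0.18  0.84 -1.26]
lock -25 [ 0.45  0.49 -0.13  1.83  0.08  0.83 -1.73]
lock -83 [ 0.29  0.48  0.09  1.84 -0.05  0.82 -2.62]
lock -93 [-0.38  0.76  1.11  1.88 -0.8   1.03 -2.12]
lock 187 [ 0.9   0.6  -0.76  1.81  0.51  0.94  1.61]
lock 155 [ 0.84  0.58 -0.66  1.81  0.44  0.91  1.11]
lock 97 [ 0.78  0.55 -0.58  1.81  0.38  0.89  0.15]
lock 87 [ 0.75  0.54 -0.54  1.81  0.35  0.88 -0.01]
[ 0.15034883 -0.65755874  0.25534231]
```

```bash
cat >> h.py <<'E'
def Rz(deg):
    a=np.radians(deg); c,s=np.cos(a),np.sin(a); return np.array([[c,s,0],[s,-c,0],[0,0,-1.]])
def st(tag=""):
    s=sense(); R=s["tcp_rot"]
    print(tag,"t%.2f"%s["time_s"],"p",np.round(s["position"],4),"yaw%.1f"%(np.degrees(np.arctan2(R[1,0],R[0,0]))%360),"F",np.round(s["wrist_force"],1),"M",np.round(s["ft_torque"],2),"gap%.4f"%s["finger_gap"],"gf",np.round(s["gripper_force"],1)); return s
KY=192.6; kd=np.array([np.cos(np.radians(KY-180)),np.sin(np.radians(KY-180)),0])
E
python3 - <<'E'
from h import *
P=np.array([.5290,.2007,.24])
command_gripper(.045,60)
movep(P,Rz(KY)); st("above")
move_l([P[0],P[1],.093],feed=.12,until_force=8); st("down")
for n in("top","scene"):
    p,d=camera(n); np.savez(n+"1.npz",p=p,d=d)
    x,y=[int(v) for v in proj(n,[.529,.2,.09])[0]]
    c=p[max(y-60,0):y+60,max(0,x-60):x+60,::-1]; cv2.imwrite(f"pics/{n}1.png",cv2.resize(c,(400,400),interpolation=cv2.INTER_CUBIC))
a=[cv2.imread(f"pics/{n}1.png") for n in("top","scene")]; cv2.imwrite("pics/c1.png",np.hstack(a))
E
```

```text
above t3.85 p [0.5295 0.1998 0.2399] yaw192.5 F [ 0.1 -0.7  0.4] M [-0.03 -0.04 -0.01] gap0.0450 gf 0.0
down t5.22 p [0.5295 0.201  0.0938] yaw192.6 F [-0.   0.6  0.5] M [-0.02  0.03 -0.04] gap0.0450 gf 0.0
```

View pics/c1.png

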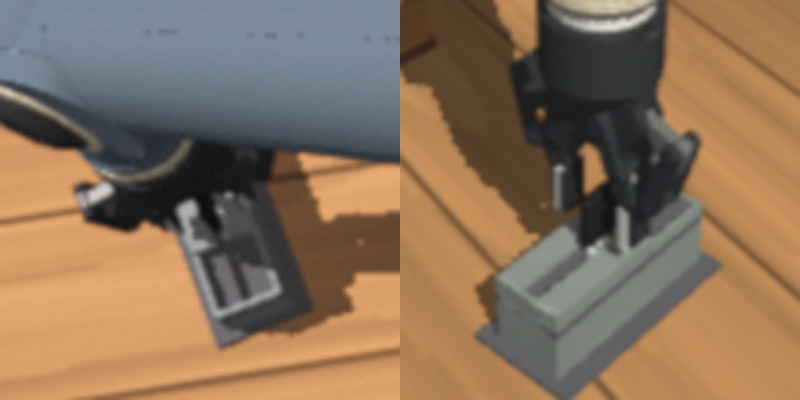

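The scene crop (right half) shows the black bow at about (597,220), standing between the two open fingers. I'll grip it and look at the side load.

Run:
```python
from h import *
command_gripper(0,60); s=st("grip")
p=s["position"]; yv=np.array([-kd[1],kd[0],0])
print("Flat",s["wrist_force"]@yv,"Falong",s["wrist_force"]@kd)
hit=move_l(p-kd*.012,feed=.05,until_force=20); s=st("slide %s"%hit); print("Flat",s["wrist_force"]@yv,"Falong",s["wrist_force"]@kd)
```

```text
grip t5.73 p [0.5291 0.2007 0.0933] yaw192.6 F [-0.4 -0.7  3.1] M [-0.15  0.1  -0.  ] gap0.0094 gf 59.8
Flat -0.5904924591883417 Falong -0.5629614886081973
slide False t6.12 p [0.5165 0.198  0.0933] yaw192.6 F [-1.  -0.5  1.4] M [-0.05  0.31  0.02] gap0.0093 gf 59.8
Flat -0.2276021900232452 Falong -1.0586639461541107
```

Run:
```python
from h import *
s=sense(); p=s["position"]
print(move_l(p-kd*.033,feed=.06,until_force=20)); s=st("slid")
p=s["position"]
h=move_l(p+[0,0,.03],feed=.06,until_force=12); st("lift %s"%h)
if not h:
    move_l(p+[0,0,.14],feed=.2); st("up")
    movep(np.array([.5465,-.2448,.26]),Rz(187.2)); st("over lock")
    for n in("top","scene"):
        p,d=camera(n); np.savez(n+"2.npz",p=p,d=d)
        x,y=[int(v) for v in proj(n,[.5465,-.2448,.16])[0]]
        c=p[max(y-60,0):y+60,max(0,x-60):x+60,::-1]; cv2.imwrite(f"pics/{n}2.png",cv2.resize(c,(400,400),interpolation=cv2.INTER_CUBIC))
    a=[cv2.imread(f"pics/{n}2.png") for n in("top","scene")]; cv2.imwrite("pics/c2.png",np.hstack(a))
```

```text
False
slid t6.83 p [0.4836 0.1906 0.0933] yaw192.6 F [-2.2 -0.5  3.1] M [-0.13  0.51  0.02] gap0.0091 gf 59.8
lift False t7.48 p [0.4837 0.1904 0.1234] yaw192.6 F [-0.5  0.5 -0.3] M [ 0.   -0.04 -0.04] gap0.0092 gf 59.5
up t8.18 p [0.483  0.1899 0.2322] yaw192.6 F [-0.1  0.1 -1.1] M [-0.01  0.02  0.02] gap0.0091 gf 59.5
over lock t9.80 p [ 0.5469 -0.2426  0.2601] yaw187.4 F [ 0.8  0.3 -0.3] M [ 0.04 -0.03 -0.02] gap0.0092 gf 59.5
```

View pics/c2.png

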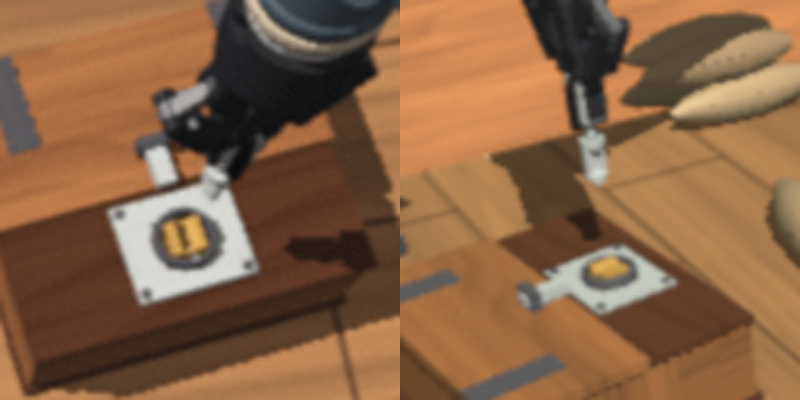

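The key is held upright above the lock, with its tip at about (598,182) in the scene half and (213,185) in the top half. I'll lower it closer and compare the tip with the keyway.

Run:
```python
from h import *
move_l([.5465,-.2448,.194],Rz(187.2),feed=.15); s=st("near")
for n in("top","scene"):
    p,d=camera(n); np.savez(n+"3.npz",p=p,d=d)
    tip=s["position"]-[0,0,.083]
    print(n,"tip exp",proj(n,tip)[0],"mouth exp",proj(n,[.5465,-.2448,.1])[0])
    x,y=[int(v) for v in proj(n,[.5465,-.2448,.11])[0]]; print("origin",x-25,y-25)
    c=p[y-25:y+25,x-25:x+25,::-1]; cv2.imwrite(f"pics/{n}3.png",cv2.resize(c,(400,400),interpolation=cv2.INTER_CUBIC))
a=[cv2.imread(f"pics/{n}3.png") for n in("top","scene")]; cv2.imwrite("pics/c3.png",np.hstack(a))
```

```text
near t10.49 p [ 0.5471 -0.2445  0.1945] yaw187.2 F [ 0.7  0.2 -1.1] M [-0.03 -0.01  0.02] gap0.0091 gf 59.5
top tip exp [351.23053152 122.99973747] mouth exp [350.44593828 124.99880346]
origin 326 98
scene tip exp [178.58362724 168.15214824] mouth exp [179.21537829 171.55494373]
origin 153 143
```

View pics/c3.png

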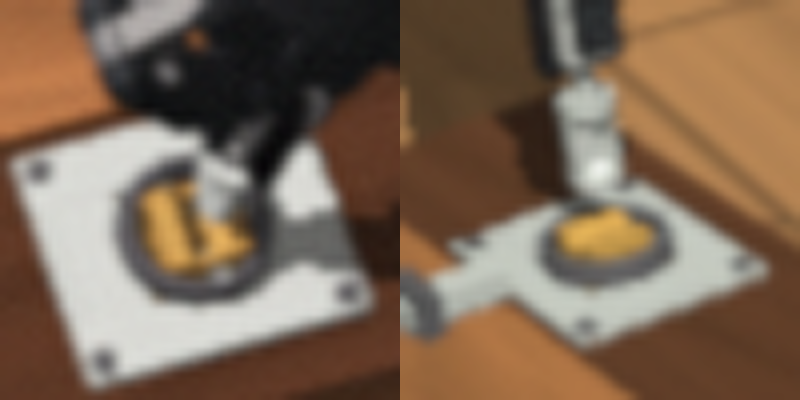

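In both halves the tip seems to lie slightly to the -y side of the keyway: top tip (218,215) against mouth (195,229), scene tip (597,203) against mouth (607,240). I'll put a number on it from the depth data.

Run:
```python
from h import *
t=sense()["position"]; a=np.radians(7.2); ex=np.array([np.cos(a),np.sin(a)]); ey=np.array([-ex[1],ex[0]])
for n in("top","scene"):
  for k in "23":
    z0=t[2]-.083 if k=="3" else .177; ref=t[:2] if k=="3" else np.array([.5469,-.2426])
    D=np.load(f"{n}{k}.npz"); P=cloud(n,D["d"]); m=(D["d"]>0)
    for lo,hi in((.008,.034),(.037,.042),(.054,.066)):
        q=P[m&(np.hypot(P[...,0]-ref[0],P[...,1]-ref[1])<.03)&(P[...,2]>z0+lo)&(P[...,2]<z0+hi)]
        if len(q): 
            r=(q[:,:2]-ref)*1000; print(n,k,lo,len(q),"along",np.percentile(r@ex,[5,50,95]).round(1),"across",np.percentile(r@ey,[5,50,95]).round(1))
# mouth: gold mask from clean images, relative to TCP
for n,(x0,y0,x1,y1) in {"top":(335,110,366,142),"scene":(165,166,192,184)}.items():
    p=np.load(n+"0.npz")["p"]; P=cloud(n,np.load(n+"0.npz")["d"]); h=cv2.cvtColor(p,cv2.COLOR_RGB2HSV)[y0:y1,x0:x1]
    m=((h[...,0]>10)&(h[...,0]<30)&(h[...,1]>100)&(h[...,2]>(120 if n=="top" else 110)))
    m=cv2.morphologyEx(m.astype(np.uint8),cv2.MORPH_CLOSE,np.ones((3,3)))
    uv=np.argwhere(m)[:,::-1]+[x0,y0]; q=onplane(n,uv,.1)[:,:2]
    (c,sz,an)=cv2.minAreaRect((q*1000).astype(np.float32)); r=q-t[:2]
    print(n,"gold",len(uv),c,sz,"mean",q.mean(0),"along/across mm",(r.mean(0)@ex*1000).round(1),(r.mean(0)@ey*1000).round(1),"depth z",np.median(P[uv[:,1],uv[:,0],2]))
    # dark keyway slot pixels inside the gold
    v=h[...,2].astype(int); 
    if n=="top": print(v[6:28,5:28])
# staple/plate check: points with z>.086 in plate by depth
```

```text
top 2 0.008 27 along [-10.4  -7.2   4.8] across [-2.1  1.7  2.4]
top 2 0.037 17 along [-10.2  -5.2   0.2] across [-1.   5.2  9.7]
top 2 0.054 20 along [-18.  -13.   -7.2] across [-1.3  3.9 11.9]
top 3 0.008 18 along [-10.7  -8.6  -1.5] across [-2.2  1.5  4.6]
top 3 0.037 13 along [-9.3 -5.5  1.1] across [1.8 5.7 8.4]
top 3 0.054 16 along [-18.1 -14.7 -10. ] across [-5.8  3.5 10.6]
scene 2 0.008 58 along [-5.7  1.7 10.1] across [-0.8  1.9  4.7]
scene 2 0.037 11 along [-3.3  4.8  9.8] across [-2.5  7.3 10. ]
scene 2 0.054 30 along [-9.5  9.1 17.3] across [ 0.   4.4 12.4]
scene 3 0.008 52 along [-6.8  2.8  9.5] across [-1.8  1.9  4.3]
scene 3 0.037 8 along [-2.   5.4 11. ] across [ 0.9  7.3 10. ]
scene 3 0.054 25 along [-7.6 10.8 18. ] across [-0.1  5.  11.3]
top gold 150 (563.0567016601562, -237.837646484375) (65.78199768066406, 31.796695709228516) mean [ 0.54967297 -0.24114543] along/across mm 2.6 3.2 depth z 0.09634526067371607
[[213 213 213 214 214 210 208 206 203 196 189 194 201 207 208 212 210 208
  210 210 210 212 212]
 [213 214 213 214 209 193 170 158 144 134 127 129 144 163 186
[... 1452 characters left out ...]
126  96  79  72
   80 109 154 193 208]
 [213 210 189 149 101  77  82  88  90  89  89  91  97 105  96  74  64  80
  107 155 194 209 212]
 [212 212 208 191 148  95  73  71  73  75  74  74  70  67  61  64  89 122
  158 196 210 213 213]
 [213 213 214 209 187 150 123 110 103  96  85  90  99 104 110 123 154 188
  200 211 214 213 213]
 [212 212 213 212 209 201 193 191 189 177 163 170 185 189 191 194 200 210
  214 214 214 214 213]
 [213 215 214 216 215 214 214 212 213 209 205 207 213 213 214 213 214 214
  216 214 214 214 212]]
scene gold 71 (559.0238037109375, -238.4557342529297) (109.6653823852539, 33.5461311340332) mean [ 0.55806118 -0.23806783] along/across mm 11.4 5.2 depth z 0.10070264710489796
```

The depth and slot measurements both put the keyway about 2.5 mm towards the chest's +y. I'll shift by that much and go down gently.

```bash
cat >> h.py <<'E'
CY=187.2; cx=np.array([np.cos(np.radians(7.2)),np.sin(np.radians(7.2)),0]); cyv=np.array([-cx[1],cx[0],0])
def fl(s): print("   Fx' %.1f Fy' %.1f"%(s["wrist_force"]@cx,s["wrist_force"]@cyv))
E
python3 - <<'E'
from h import *
p=np.array([.5465,-.2448,.194])+cyv*.0025
move_l(p,Rz(CY),feed=.05); fl(st("0"))
h=move_l([p[0],p[1],.160],feed=.03,until_force=6); fl(st("down %s"%h))
E
```

```text
0 t10.84 p [ 0.5465 -0.2421  0.1947] yaw187.2 F [ 0.2  0.7 -1.3] M [-0.02  0.03 -0.02] gap0.0093 gf 59.5
   Fx' 0.3 Fy' 0.7
down True t11.74 p [ 0.5467 -0.2439  0.1648] yaw187.1 F [ 1.4 -0.9  0.4] M [-0.01 -0.16 -0.07] gap0.0093 gf 59.8
   Fx' 1.3 Fy' -1.0
```

Run:
```python
from h import *
ps=[]
for _ in range(6): sleep(.04); ps.append(sense()["position"])
ps=np.array(ps); print(ps.std(0)); p=ps.mean(0); print("mean",p); fl(st("settled"))
move_l(p+[0,0,.001],feed=.02); fl(st("back"))
move_l(p+[0,0,.001],Rz(CY-15)); fl(st("15"))
move_l(p+[0,0,.001],Rz(CY-29)); fl(st("29"))
h=move_l([p[0],p[1],p[2]-.0175],feed=.02,until_force=22); fl(st("push %s"%h))
```

```text
[1.09515404e-05 2.77515965e-05 1.46206633e-05]
mean [ 0.54666888 -0.24393457  0.16477961]
settled t11.99 p [ 0.5467 -0.244   0.1648] yaw187.1 F [ 1.2  1.8 -0.3] M [ 0.35 -0.29  0.01] gap0.0091 gf 59.5
   Fx' 1.4 Fy' 1.6
back t12.24 p [ 0.5465 -0.2439  0.165 ] yaw187.1 F [ 3.8  1.2 -7. ] M [ 0.13 -0.81 -0.05] gap0.0094 gf 58.5
   Fx' 3.9 Fy' 0.8
15 t12.65 p [ 0.5468 -0.2444  0.1661] yaw172.3 F [ 1.5 -0.1 -1.4] M [-0.33 -0.45 -0.04] gap0.0091 gf 59.3
   Fx' 1.5 Fy' -0.3
29 t13.04 p [ 0.5468 -0.2443  0.1661] yaw158.4 F [ 1.  -1.  -1.7] M [-0.48 -0.43  0.02] gap0.0091 gf 59.4
   Fx' 0.8 Fy' -1.2
push False t14.12 p [ 0.547  -0.2444  0.1475] yaw158.2 F [ 1.1 -2.8  4.9] M [-0.86 -0.28  0.01] gap0.0091 gf 60.4
   Fx' 0.7 Fy' -2.9
```

Run:
```python
from h import *
p=sense()["position"]
h=move_l([p[0],p[1],p[2]-.006],feed=.02,until_force=25); fl(st("push2 %s"%h))
sleep(.1); fl(st())
for n in("top","scene"):
    q,d=camera(n)
    x,y=[int(v) for v in proj(n,[.5465,-.2448,.11])[0]]
    c=q[y-25:y+25,x-25:x+25,::-1]; cv2.imwrite(f"pics/{n}4.png",cv2.resize(c,(400,400),interpolation=cv2.INTER_CUBIC))
a=[cv2.imread(f"pics/{n}4.png") for n in("top","scene")]; cv2.imwrite("pics/c4.png",np.hstack(a))
```

```text
push2 True t14.37 p [ 0.5473 -0.2444  0.1472] yaw158.2 F [-2.4  0.1  6.9] M [-0.02  0.47 -0.01] gap0.0094 gf 60.6
   Fx' -2.3 Fy' 0.4
 t14.47 p [ 0.5473 -0.2444  0.1473] yaw158.2 F [-2.   0.4  6.8] M [-0.03  0.36 -0.03] gap0.0090 gf 60.6
   Fx' -1.9 Fy' 0.7
```

View pics/c4.png

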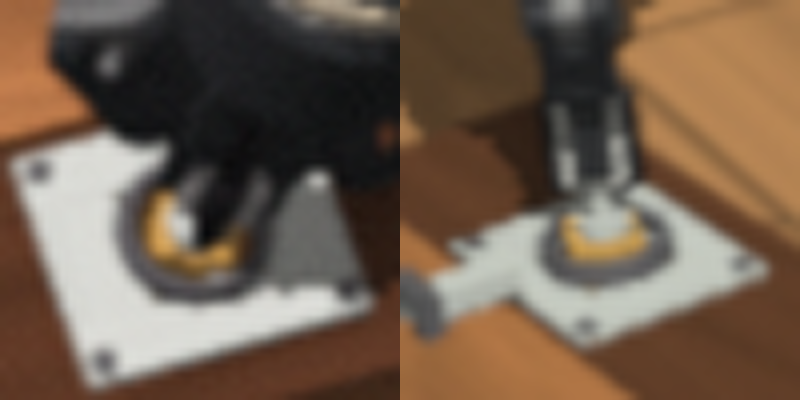

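The collar is sitting on the brass face (scene half, about (605,225)), and the push stopped hard at the height expected for home. Now I'll turn it.

Run:
```python
from h import *
command_gripper(0,85)
p=sense()["position"]; p[2]-=.0005
for a in (45,62,78,90,96,99):
    move_l(p,Rz(CY-a)); s=st(a); fl(s)
sleep(.3); st()
for n in("top","scene"):
    q,d=camera(n)
    x,y=[int(v) for v in proj(n,[.5465,-.2448,.11])[0]]
    c=q[y-25:y+25,x-25:x+25,::-1]; cv2.imwrite(f"pics/{n}5.png",cv2.resize(c,(400,400),interpolation=cv2.INTER_CUBIC))
a=[cv2.imread(f"pics/{n}5.png") for n in("top","scene")]; cv2.imwrite("pics/c5.png",np.hstack(a))
```

```text
45 t15.21 p [ 0.5473 -0.2443  0.1472] yaw142.2 F [-0.2 -3.2  7.5] M [-0.57  0.14  0.05] gap0.0092 gf 84.9
   Fx' -0.6 Fy' -3.2
62 t15.66 p [ 0.5473 -0.2442  0.1472] yaw125.2 F [ 0.7 -2.1  7. ] M [-0.6   0.07  0.06] gap0.0089 gf 84.8
   Fx' 0.5 Fy' -2.2
78 t16.09 p [ 0.5474 -0.2442  0.1473] yaw109.2 F [ 0.4 -1.6  8. ] M [-0.6   0.12  0.1 ] gap0.0089 gf 84.8
   Fx' 0.2 Fy' -1.6
90 t16.45 p [ 0.5474 -0.2442  0.1472] yaw97.2 F [-0.5 -2.   5.9] M [-0.47  0.06  0.07] gap0.0087 gf 84.8
   Fx' -0.7 Fy' -2.0
96 t16.71 p [ 0.5474 -0.2441  0.1473] yaw91.2 F [-0.4 -2.   6.7] M [-0.55  0.12  0.14] gap0.0089 gf 84.8
   Fx' -0.6 Fy' -1.9
99 t16.96 p [ 0.5474 -0.2441  0.1472] yaw88.3 F [ 0.4 -2.7  7.8] M [-0.56  0.12  0.52] gap0.0086 gf 85.0
   Fx' 0.1 Fy' -2.7
 t17.26 p [ 0.5474 -0.2441  0.1472] yaw88.3 F [-0.3 -2.   6.2] M [-0.56  0.14  0.55] gap0.0087 gf 85.0
```

View pics/c5.png

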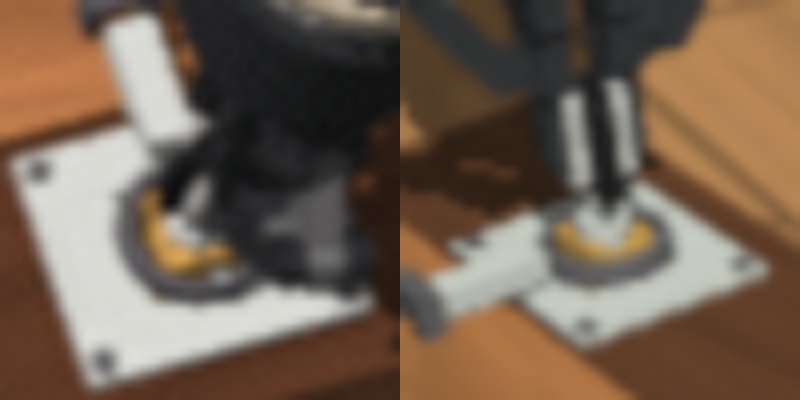

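In both halves the bolt bar now reaches back over the plate to the cylinder: its near end moved from about (510,290) to (550,262) in the scene half, roughly 15 mm. The moment rose from 0.1 to 0.55 N m, so the cylinder is against its stop. I'll hold it there and hand in.

Run:
```python
from h import *
st(); print(finish_job())
```

```text
t17.36 p [ 0.5474 -0.244   0.1472] yaw88.3 F [-0.3 -2.   7.5] M [-0.56  0.15  0.49] gap0.0092 gf 85.0
the job is handed in; nothing more can be done
None
```

I handed in the job at 17.4 s: the key is fully home and turned a quarter turn clockwise against the stop, the bolt is drawn about 15 mm, and the gripper still holds the key turned.

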